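# Set the filter and hold the lamp shutter four clicks open

## Task

Get the irradiation lamp ready for an exposure: throw the short filter lever into the notch marked by the raised arrow on the deck and let go of it. Then swing the long shutter lever away from its stop by exactly four clicks, which can be felt in the hand, never over the fifth, and finish while still holding it there with the gripper, roller seated between the fourth and fifth tooth, because the shutter springs shut when let go. Do not disturb the glassware and other things standing around.

Things in the scene. Friction and masses are not known exactly. Their poses are not given: they have to be found in the camera images.
- stage: White deck 295 x 440 mm, top 30 mm above the bench, bolted down, turned up to 0.3 rad. Origin on the bench, 135 mm behind its near edge, midway along y; x away from the robot, y to its left. Left: long shutter lever; right: short filter lever; both level, pointing roughly to -x. Rear left: black lamp (x 95 to 157, y 105 to 205 mm, 106 mm high); rear centre (126, 30 mm): cuvette holder
- filter_pivot (a point): Pivot axis of the short filter lever, at deck height (30 mm). In the stage frame x = 0, y = -130 mm
- filter_knob (a point): Centre of the top face of the filter lever's upright round black knob: 18 mm diameter, 36 mm tall, standing on the lever arm, top 91 mm and foot 55 mm above the bench; 85 mm from the pivot axis. The knob spins freely on its stud. The steel lever arm below it is 13 mm wide
- arrow (a point): Raised dark steel arrowhead (chevron) on the deck, 37 mm above the bench, 114 mm from the filter pivot, pointing along the line from it to the marked notch. When the filter lever is in the marked notch, the pivot, the knob and this point lie in one line seen from above. It is the third of four notches
- filter (a joint): Filter lever angle (rad), growing anticlockwise seen from above (the knob goes to the robot's right). Sprung notches at 0, 0.30, 0.60 (marked) and 0.90; stops at -0.10 and 1.00. It starts in the first or second. Each notch pulls the lever in and keeps it; going to the next takes about 4 N at the knob, with the hump half way between
- shutter_pivot (a point): Pivot axis of the long shutter lever, at deck height (30 mm). In the stage frame x = 0, y = +90 mm
- shutter_knob (a point): Centre of the top face of the shutter lever's upright round black knob: 24 mm diameter, 46 mm tall, top 101 mm and foot 55 mm above the bench; 110 mm from the pivot axis. The knob spins freely on its stud. The steel lever arm below it is 13 mm wide
- shutter (a joint): Shutter lever angle (rad): 0 on its stop, growing anticlockwise seen from above (knob to the robot's right), end 1.28. A steady spring, 9 to 10 N at the knob, throws it back when let go. Six hub teeth, 0.17 rad apart (19 mm at the knob), pass a sprung roller, one click each: the push rises to about 12 to 16 N, then drops to 3 to 6 N. The first tooth passes anywhere from 0.13 to 0.31 rad
- pawl_arm: Aluminium arm with the click roller, fixed on the deck behind the shutter pivot, set up to 0.085 rad either way each time, which shifts all clicks. Origin on the shutter pivot axis at deck height; x points from pivot to roller (roughly away from the robot), z up. Roller seated between fourth and fifth tooth: the shutter knob's y in this frame is about -29 mm (fourth passes at -20, fifth at -38 mm)
- shutter_lever: The long shutter lever itself (origin on its pivot axis at deck height; its -x axis points along the arm to the knob)
- filter_lever: The short filter lever itself (origin on its pivot axis at deck height; its -x axis points along the arm to the knob)
- cuvette: Bystander: capped amber cuvette 14 x 14 x 51 mm, in the holder at the rear centre of the deck; origin under its centre
- vial: Bystander: amber glass vial, 26 mm diameter, 52 mm tall, standing on the deck between the two levers, near the line of the pivots; origin under its centre
- beaker: Bystander: glass beaker, 72 mm diameter, 90 mm tall, on the bench to the left; origin under its centre
- solvent: Bystander: amber bottle, 72 mm diameter, 150 mm tall, on the bench to the right; origin under its centre
- jar: Bystander: white jar, 60 mm diameter, 75 mm tall, on the bench to the right; origin under its centre
- spatula: Bystander: flat steel micro-spatula 153 x 16 x 5 mm lying flat on the deck along its near edge; origin under its middle

How it is judged:
By the outcome, as a careful person would: the job done as asked, in the order asked, and still so for the second after the job is handed in, while the arm keeps its last pose, push and grip.
It also fails if it takes over 58 s, if anything falls off the work surface, if the arm or the gripper's body presses on something with over 40 N, if the wrist force passes 120 N, or if a joint passes its speed limit or range.

## Robot

A 7-joint arm with a two-finger parallel gripper is mounted at the origin on the work surface. World frame = base frame: x ahead of the robot, y to its left, z up, the work surface at z = 0. Lengths are in m, angles in rad, forces in N, time in s.
With the tool pointing down it reaches from about 0.425 to 1.025 m from the base axis. Payload 3.6 kg.
Tool frame: the origin (TCP) lies at the very end of the fingers, on their centre line; the grasp point (between the pads) lies 19 mm behind it; z points along the fingers, y is the line along which they close (so a half turn about z gives the same grasp; the last joint's range is limited). The gripper opens to 85 mm and grips with 20 to 120 N. Pads are 22 mm wide; open, the fingers measure 114 mm over their backs; the gripper's body (76 mm by 85 mm) begins 54 mm behind the grasp point. The pads swing forward as they close: fully open they stand 13 mm farther back than shut.
Start: joints at [-1.327, 0.591, 0.048, 1.609, -0.033, 0.943, -0.034], TCP at [0.24, 0.684, 0.231] pointing down, gripper open.
Joint ranges: [-2.69, 2.69], [-0.47, 2.24], [-1.27, 1.36], [0.19, 2.51], [-1.53, 4.68], [0.08, 2.07], [-3.09, 3.09]. Speed limits (rad/s): [2.57, 2.57, 3.14, 3.14, 3.14, 3.14, 3.14].

## Interface

Orientations are given as a rotation vector (axis times angle).
In Python, from station import arm gives the robot as it stands. Calls block until the motion is done:
- arm.move_to(position, orientation): joint-space move of the TCP to a pose.
- arm.line_to(position, frame=None, velocity=0.15, stop_force=None): straight line of the TCP; frame=None keeps the orientation; velocity is the mean speed in m/s. With stop_force (N) it stops when the force on the tool has changed by that much, and returns True; else False.
- arm.move_joints(angles): joint-space move.
- arm.move_gripper(opening): finger opening in m; the grip force is fixed at half the most; returns when the fingers have stopped.
- arm.hold(seconds).
- arm.ik(position, orientation): joint angles nearest the present ones, or None.
- arm.read_camera(name): name is "scene" or "top"; returns (picture, depth): 480x640x3 uint8, red, green, blue; 480x640 float32, m along the optical axis (not along the pixel's ray), 0 where there is no reading.
- arm.get_calibration(name): a dict with "camera_matrix" (3x3 intrinsics, pixels), "extrinsics" (4x4, takes a point from camera to world coordinates). Camera axes: x right, y down, z forward; pixel columns grow to the right and rows downward; lengths in m; the calibration is good to about 2 mm. A picture is of the moment at which its call begins. get_calibration takes no time and is no camera call.
A pose or a line that the arm cannot do raises arm.PlanningError and nothing moves.
- arm.job_done(): hands the job in; it is judged then, once.
Trained networks look in the newest picture that a camera, given by its name, has taken for a name from the list of things; names that differ only in an ending like _2 or _b are one class to them, and where a whole thing is asked for, a point or a joint stands for the part that bears it (a point fixed in the world has none). Each returns a list of dicts, best first, with "confidence" (0 to 1); they miss things now and then, are a little off and sometimes report something else, mostly with a low value. They report only what shows in the picture. A call takes as long as a camera call.
- arm.find_in(name, camera): "xyz" ([x, y, z] in m, in world coordinates, good to about 4 mm: the middle of the surface that is visible of it).
Readings, each from a call of its own:
- arm.read_clock(): time.
- arm.read_q(): joint angles.
- arm.read_joint_vel(): joint speeds.
- arm.read_joint_torque(): joint torques, N m.
- arm.read_ee_pos(): TCP position.
- arm.read_tcp_rot(): TCP orientation.
- arm.read_ft_force(): force on the tool from outside, world axes, zero at the start.
- arm.read_ft_torque(): the same for the moment, N m.
- arm.read_grip_width(): finger opening in m.
- arm.read_grasp_force(): force on a finger pad.
Only numpy, scipy, OpenCV 4.12 (cv2) and the standard library are available. Lean on these libraries where they do the work, as an engineer would, in place of code of your own. Each camera call takes 0.05 s, during which the arm holds its last target. There are 200 camera calls.

## Working session

There is one attempt and no reset: what is moved stays moved. The work goes in short steps, each a Python script; the robot and the scene stay as the last script left them, time stands still between calls to the robot, and variables do not carry over. Pictures are saved under pics/ and viewed, at most 10 in all, crops included, and the job is handed in when it is done.

```bash
mkdir -p pics; ls
python3 - <<'E'
from station import arm
import cv2,numpy as np
print(arm.read_clock(),arm.read_tcp_rot())
for c in("scene","top"):
    p,d=arm.read_camera(c); cv2.imwrite(f"pics/{c}0.png",p[:,:,::-1])
    np.savez(f"{c}0.npz",p=p,d=d)
    print(c,arm.get_calibration(c))
    for n in "filter_pivot filter_knob arrow shutter_pivot shutter_knob pawl_arm stage shutter_lever filter_lever vial cuvette spatula beaker solvent jar".split():
        r=arm.find_in(n,c)
        print(n,[(np.round(x["xyz"],4).tolist(),round(x["confidence"],2)) for x in r[:2]])
print(arm.read_clock())
E
```

```text
pics
station.py
0.0 [-0.52636965 -3.09691687  0.00347242]
scene {'camera_matrix': array([[444.44419446,   0.        , 314.60981569],
       [  0.        , 444.44419446, 244.59020363],
       [  0.        ,   0.        ,   1.        ]]), 'extrinsics': array([[ 0.17059314,  0.56315066, -0.80855384,  1.43267323],
       [ 0.98507277, -0.07830674,  0.15329612, -0.16553864],
       [ 0.02301359, -0.82263564, -0.56810297,  0.71018575],
       [ 0.        ,  0.        ,  0.        ,  1.        ]])}
filter_pivot [([0.7251, 0.0487, 0.0267], 0.97)]
filter_knob [([0.6306, -0.0471, 0.0493], 0.95)]
arrow [([0.7249, 0.0511, 0.0306], 0.68), ([0.5116, 0.4545, 0.0594], 0.21)]
shutter_pivot [([0.727, 0.0488, 0.029], 0.9)]
shutter_knob [([0.6932, 0.1484, 0.0454], 0.86), ([0.5748, 0.109, 0.0351], 0.6)]
pawl_arm [([0.7783, 0.1158, 0.0464], 0.52), ([0.629, -0.046, 0.0515], 0.21)]
stage [([0.7251, 0.0486, 0.0283], 0.9)]
shutter_lever [([0.6953, 0.1502, 0.0423], 0.98)]
filter_lever [([0.6279, -0.0476, 0.0523], 0.72)]
vial [([0.7132, 0.0155, 0.0675], 0.68)]
cuvette [([0.8034, 0.0508, 0.08], 0.55)]
spatula [(
[... 728 characters left out ...]
72, 0.1533, 0.0408], 0.25)]
arrow [([0.6854, 0.0559, 0.0321], 0.9)]
shutter_pivot [([0.6864, 0.057, 0.0299], 0.92), ([0.6223, -0.0549, 0.0448], 0.67)]
shutter_knob [([0.6894, 0.1517, 0.0444], 0.68)]
pawl_arm [([0.7772, 0.127, 0.0448], 0.68)]
stage [([0.6857, 0.0551, 0.0303], 0.69)]
shutter_lever [([0.6894, 0.1537, 0.0437], 0.96), ([0.57, 0.1143, 0.0327], 0.34)]
filter_lever [([0.6259, -0.0531, 0.0452], 0.96), ([0.7743, 0.127, 0.0436], 0.68)]
vial [([0.6992, 0.0195, 0.085], 0.67)]
cuvette [([0.6251, -0.0545, 0.0445], 0.24)]
spatula [([0.5743, 0.1149, 0.0348], 0.68), ([0.6842, 0.0577, 0.0321], 0.66)]
beaker [([0.4901, 0.4836, 0.0497], 0.9)]
solvent []
jar [([0.367, -0.4078, 0.0757], 0.88)]
1.6
```

Run:
```python
import cv2,numpy as np
p=np.load("top0.npz")["p"][90:290,180:430,::-1]
cv2.imwrite("pics/topc.png",cv2.resize(p,None,fx=3,fy=3,interpolation=cv2.INTER_CUBIC))
```

```text
(no output)
```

View pics/scene0.png

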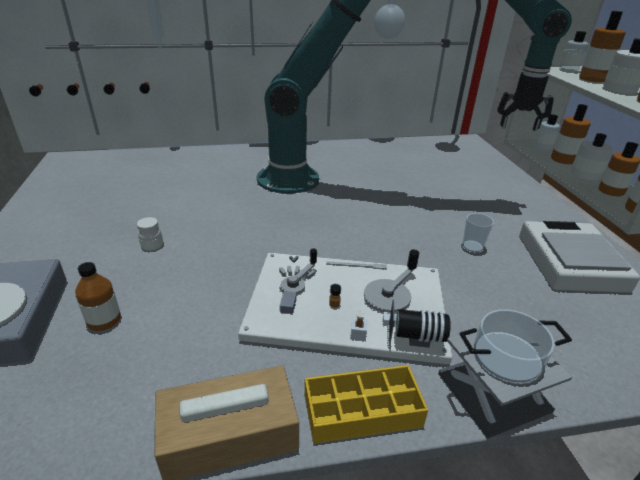

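View pics/topc.png

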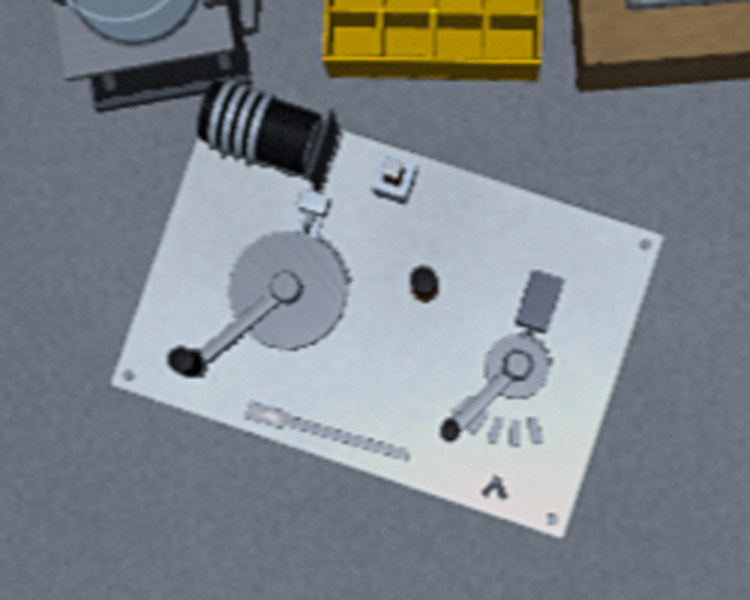

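The scene image shows the deck with the arm out of the way. In the top crop (×3, offset 180,90):
- **Shutter:** pivot at about (286,287), knob at (186,358).
- **Filter:** pivot at about (518,363), knob at (450,428), in the first notch.
- **Arrow:** (495,486).
- **Roller arm:** near (313,210).
- **Deck corners:** (112,385), (562,537) and (663,237).

Several network "point" reports only gave the deck centre, so I'm measuring from pixels and depth instead.

```bash
cat > h.py <<'E'
import numpy as np,cv2
from station import arm
def ray(c,u,v,z):
    k=arm.get_calibration(c);E=k["extrinsics"];d=E[:3,:3]@np.linalg.solve(k["camera_matrix"],[u,v,1.])
    o=E[:3,3];return o+d*(z-o[2])/d[2]
def cloud(c,d):
    k=arm.get_calibration(c);E=k["extrinsics"];v,u=np.mgrid[:480,:640]
    r=np.stack([u,v,np.ones_like(u)],-1)@np.linalg.inv(k["camera_matrix"]).T*d[...,None]
    return r@E[:3,:3].T+E[:3,3]
E
python3 - <<'E'
from h import *
f=np.load("top0.npz");P=cloud("top",f["d"]);p=f["p"].astype(int)
px=lambda x,y:(180+(x-1)/3,90+(y-1)/3)
for n,x,y,z in [("NL",112,385,.03),("NR",562,537,.03),("FR",663,237,.03),("arrow",495,486,.037),("sp",286,287,.06),("fp",518,363,.05),("sk",186,358,.101),("fk",450,428,.091),("roller",313,205,.05),("vial",424,280,.082)]:
    u,v=px(x,y);print(n,ray("top",u,v,z).round(4),P[int(round(v)),int(round(u))].round(4))
# deck mask
m=((abs(P[...,2]-.03)<.006)&(P[...,0]>.45)&(P[...,0]<.95)&(abs(P[...,1]-.05)<.3)).astype(np.uint8)
m=cv2.morphologyEx(m,cv2.MORPH_OPEN,np.ones((3,3)))
n,l,s,_=cv2.connectedComponentsWithStats(m);i=1+np.argmax(s[1:,4])
q=P[l==i][:,:2].astype(np.float32)
r=cv2.minAreaRect(q);print(r,cv2.boxPoints(r).round(3).tolist())
for c in("top","scene"):
    f=np.load(c+"0.npz");P=cloud(c,f["d"]);p=f["p"].astype(int)
    for nm,cx,cy,z in(("sk",.635,.19,.101),("fk",.60,-.075,.091)):
        g=(np.hypot(P[...,0]-cx,P[...,1]-cy)<.06)&(P[...,2]>z-.008)
        g2=(np.hypot(P[...,0]-cx,P[...,1]-cy)<.06)&(P[...,2]>.06)&(p.sum(-1)<150)
        for G in(g,g2):
            Q=P[G]
            if len(Q):print(c,nm,len(Q),((Q.min(0)+Q.max(0))/2).round(4),Q.min(0).round(3),Q.max(0).round(3))
E
```

```text
NL [0.6093 0.3036 0.03  ] [0.6094 0.3038 0.029 ]
NR [ 0.4821 -0.1115  0.03  ] [ 0.4807 -0.1139 -0.0023]
FR [ 0.7577 -0.1971  0.03  ] [ 0.763  -0.2023  0.0011]
arrow [ 0.5263 -0.0497  0.037 ] [ 0.5253 -0.0505  0.0406]
sp [0.6986 0.1422 0.06  ] [0.6995 0.1422 0.0602]
fp [ 0.6366 -0.0671  0.05  ] [ 0.6349 -0.066   0.0574]
sk [0.6279 0.2209 0.101 ] [0.6277 0.2195 0.1033]
fk [ 0.5741 -0.0084  0.091 ] [ 0.575  -0.0092  0.09  ]
roller [0.7757 0.1216 0.05  ] [0.776  0.1218 0.0487]
vial [0.7039 0.0181 0.082 ] [0.7033 0.0179 0.0853]
((0.6851618885993958, 0.05531613528728485), (0.439898282289505, 0.29500702023506165), 72.81044006347656) [[0.4790000021457672, -0.11100000143051147], [0.7609999775886536, -0.1979999989271164], [0.890999972820282, 0.22200000286102295], [0.609000027179718, 0.3089999854564667]]
top sk 67 [0.6268 0.2273 0.0996] [0.615 0.216 0.094] [0.638 0.239 0.105]
top sk 68 [0.6257 0.2247 0.0838] [0.616 0.216 0.064] [0.636 0.234 0.104]
scene sk 71 [0.6285 0.2275 0.0985] [0.617 0.216 0.093] [0.64  0.239 0.104]
scene sk 153 [0.6315 0.2264 0.0823] [0.62  0.215 0.061] [0.643 0.238 0.104]
```

```bash
cat >> h.py <<'E'
from scipy.spatial.transform import Rotation as Ro
O=np.array([.6733,.0590]);SP=np.array([.6995,.1440]);FP=np.array([.6349,-.0655])
def rv(a):  # tool down, closing axis tangent for lever angle a (world)
    y=np.array([-np.sin(a),np.cos(a),0]);z=np.array([0,0,-1.]);return Ro.from_matrix(np.c_[np.cross(y,z),y,z]).as_rotvec()
def pt(c,r,a,z): return [c[0]-r*np.cos(a),c[1]-r*np.sin(a),z]
def ang(c,p): d=c-np.asarray(p)[:2];return np.arctan2(d[1],d[0]),np.hypot(*d)
E
python3 - <<'E'
from h import *
k=[.574,-.007]; print(ang(FP,k), ang(FP,[.5263,-.0497]), ang(SP,[.6268,.2273]))
o=rv(-.5)
arm.move_to(k+[.17],o); arm.line_to(k+[.061],velocity=.12)
arm.move_gripper(0.0)
print(arm.read_grip_width(),arm.read_grasp_force(),arm.read_ft_force(),arm.read_ee_pos(),arm.read_clock())
p,d=arm.read_camera("top"); cv2.imwrite("pics/grip1.png",cv2.resize(p[150:290,250:420,::-1],None,fx=3,fy=3))
E
```

```text
(np.float64(-0.7653003672988566), np.float64(0.08444560379321121)) (np.float64(-0.14447436848513487), np.float64(0.10974333692757846)) (np.float64(-0.853242596368855), np.float64(0.11056301370711637))
0.01625916107809845 58.40656936168671 [-0.49105381  0.33705608  2.91482631] [ 0.57409111 -0.00698322  0.06127964] 6.0083
```

View pics/grip1.png

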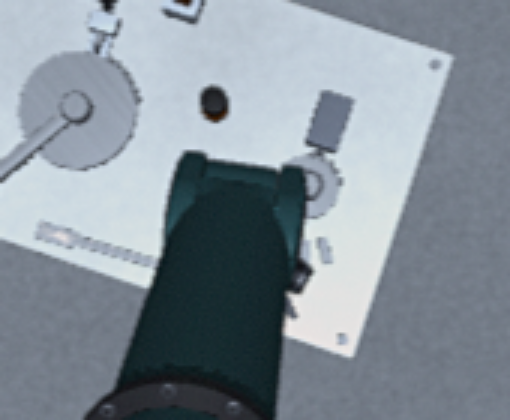

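The picture shows the arm over the filter knob, and the fingers have closed on it at 16 mm width with 58 N. Next I swing the lever to the arrow line.

Run:
```python
from h import *
a0,r=ang(FP,arm.read_ee_pos()); r=.0845
for a in np.linspace(a0,-.153,9)[1:]:
    arm.line_to(pt(FP,r,a,.061),rv(-.5+.6*(a-a0)/.6),velocity=.06)
    print(round(a-a0,3),np.round(arm.read_ft_force(),1),np.round(ang(FP,arm.read_ee_pos()),4),round(arm.read_grip_width(),4))
arm.move_gripper(.06); e=arm.read_ee_pos()
arm.line_to([e[0],e[1],.17],velocity=.15)
k=[.6268,.2273]; arm.move_to(k+[.18],rv(-.6)); print(arm.read_clock())
p,d=arm.read_camera("top");P=cloud("top",d);np.savez("t2.npz",p=p,d=d)
cv2.imwrite("pics/t2.png",cv2.resize(p[150:290,250:420,::-1],None,fx=4,fy=4,interpolation=cv2.INTER_CUBIC))
```

```text
0.077 [0.6 1.8 3.2] [-0.7011  0.0844] 0.0161
0.153 [-0.1  0.   5. ] [-0.6068  0.0845] 0.0161
0.23 [-1.8 -1.7  5.6] [-0.5106  0.0845] 0.0164
0.306 [-1.1 -0.3  5.3] [-0.4488  0.0844] 0.0165
0.383 [0.7 2.1 5. ] [-0.386   0.0844] 0.0166
0.46 [-1.  -0.1  5.6] [-0.2981  0.0844] 0.0162
0.536 [-1.7 -2.7  5.3] [-0.2054  0.0844] 0.0163
0.613 [-1.6  0.3  5.2] [-0.1427  0.0844] 0.0161
10.6083
```

View pics/t2.png

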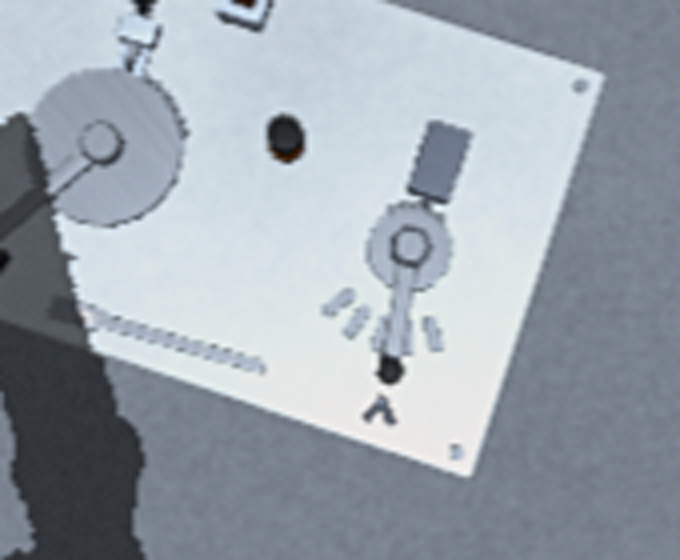

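The picture shows the filter arm over the third mark, with the knob at (390,368) in line with the arrow at (380,410). The filter lever is done and released. Next is the shutter: grip it and step through the clicks while logging tangential force.

```bash
cat >> h.py <<'E'
def sweep(a1,n,off,A0,R,f0):
    a=ang(SP,arm.read_ee_pos())[0]
    for c in np.arange(1,n+1)*(a1-off)/n+off:
        w=A0+c; arm.line_to(pt(SP,R,w,.064),rv(-.6+.6*c),velocity=.05)
        e=arm.read_ee_pos();aa,r=ang(SP,e);f=arm.read_ft_force()-f0
        t=np.array([np.sin(aa),-np.cos(aa),0])
        print("%.3f act %.3f r %.4f Ft %.1f Fr %.1f w %.4f"%(c,aa-A0,r,-f@t,f@[-np.cos(aa),-np.sin(aa),0],arm.read_grip_width()))
E
python3 - <<'E'
from h import *
f=np.load("top0.npz");P=cloud("top",f["d"]);p=f["p"].astype(int)
g=(np.hypot(P[...,0]-.776,P[...,1]-.1216)<.014)&(P[...,2]>.042)&(P[...,2]<.06)
print("block",P[g].mean(0),g.sum(),ang(SP,2*SP-P[g].mean(0)[:2]))
k=[.6268,.2273]
arm.line_to(k+[.064],velocity=.12); arm.move_gripper(0.)
f0=arm.read_ft_force();e=arm.read_ee_pos();A0,R=ang(SP,e)
print(arm.read_grip_width(),arm.read_grasp_force(),f0,e,A0,R,arm.read_clock())
np.savez("s.npz",f0=f0,A0=A0,R=R)
sweep(.45,18,0,A0,R,f0);print(arm.read_clock())
E
```

```text
block [0.77783293 0.12204991 0.04810354] 62 (np.float64(-0.2732083842094046), np.float64(0.08135019593203789))
0.02292458198600038 58.539889454841614 [-0.71434939 -0.11751808  4.34746114] [0.62720877 0.22757232 0.06477755] -0.8576501980058823 0.11050047152861316 12.2
0.025 act 0.002 r 0.1105 Ft 5.1 Fr -0.2 w 0.0224
0.050 act 0.007 r 0.1104 Ft 10.1 Fr -0.1 w 0.0226
0.075 act 0.030 r 0.1104 Ft 9.0 Fr -0.1 w 0.0226
0.100 act 0.055 r 0.1104 Ft 9.8 Fr -0.0 w 0.0224
0.125 act 0.079 r 0.1104 Ft 9.2 Fr 0.4 w 0.0227
0.150 act 0.104 r 0.1104 Ft 9.2 Fr -0.7 w 0.0227
0.175 act 0.129 r 0.1104 Ft 8.8 Fr -0.7 w 0.0227
0.200 act 0.153 r 0.1103 Ft 9.8 Fr 0.4 w 0.0225
0.225 act 0.178 r 0.1103 Ft 9.5 Fr -0.8 w 0.0224
0.250 act 0.195 r 0.1103 Ft 11.0 Fr -1.7 w 0.0232
0.275 act 0.210 r 0.1103 Ft 11.7 Fr -0.6 w 0.0219
0.300 act 0.237 r 0.1103 Ft 11.9 Fr -1.0 w 0.0228
0.325 act 0.282 r 0.1103 Ft 8.4 Fr -1.0 w 0.0224
0.350 act 0.318 r 0.1103 Ft 7.0 Fr -0.9 w 0.0223
0.375 act 0.333 r 0.1102 Ft 8.9 Fr -1.6 w 0.0224
0.400 act 0.351 r 0.1102 Ft 9.5 Fr -0.4 w 0.0229
0.425 act 0.367 r 0.1101 Ft 11.1 Fr -1.6 w 0.0229
0.450 act 0.381 r 0.1101 Ft 13.2 Fr -1.5 w 0.0224
16.7
```

Run:
```python
from h import *
s=np.load("s.npz")
sweep(.83,19,.45,float(s["A0"]),float(s["R"]),s["f0"]);print(arm.read_clock())
```

```text
0.470 act 0.401 r 0.1101 Ft 12.9 Fr -0.3 w 0.0224
0.490 act 0.437 r 0.1102 Ft 9.8 Fr -0.1 w 0.0228
0.510 act 0.481 r 0.1102 Ft 5.9 Fr -0.7 w 0.0229
0.530 act 0.493 r 0.1101 Ft 7.8 Fr -1.1 w 0.0226
0.550 act 0.504 r 0.1101 Ft 8.8 Fr -1.0 w 0.0226
0.570 act 0.519 r 0.1100 Ft 9.8 Fr -1.2 w 0.0229
0.590 act 0.533 r 0.1100 Ft 10.6 Fr -1.6 w 0.0229
0.610 act 0.544 r 0.1101 Ft 11.5 Fr -1.7 w 0.0226
0.630 act 0.555 r 0.1100 Ft 12.9 Fr -1.2 w 0.0228
0.650 act 0.585 r 0.1100 Ft 10.3 Fr -0.8 w 0.0228
0.670 act 0.625 r 0.1100 Ft 8.5 Fr -1.4 w 0.0224
0.690 act 0.656 r 0.1100 Ft 7.4 Fr -1.9 w 0.0224
0.710 act 0.668 r 0.1100 Ft 8.0 Fr -0.6 w 0.0226
0.730 act 0.680 r 0.1099 Ft 9.6 Fr -1.3 w 0.0226
0.750 act 0.696 r 0.1099 Ft 9.9 Fr -1.6 w 0.0228
0.770 act 0.708 r 0.1099 Ft 11.1 Fr -1.1 w 0.0226
0.790 act 0.719 r 0.1099 Ft 13.1 Fr -0.7 w 0.0229
0.810 act 0.736 r 0.1099 Ft 13.3 Fr -1.2 w 0.0225
0.830 act 0.771 r 0.1099 Ft 10.0 Fr -0.2 w 0.0229
21.45
```

Run:
```python
from h import *
s=np.load("s.npz");A0=float(s["A0"])
c=.83
while c<.925 and ang(SP,arm.read_ee_pos())[0]-A0<.849:
    sweep(c+.012,1,c,A0,float(s["R"]),s["f0"]);c+=.012
arm.hold(.7);e=arm.read_ee_pos();a=ang(SP,e)[0]
print(a-A0,-.11*np.sin(a+.2732),arm.read_grip_width(),arm.read_grasp_force(),arm.read_clock())
p,d=arm.read_camera("top");cv2.imwrite("pics/t3.png",cv2.resize(p[90:290,180:430,::-1],None,fx=3,fy=3,interpolation=cv2.INTER_CUBIC))
p,d=arm.read_camera("scene");cv2.imwrite("pics/s3.png",cv2.resize(p[200:380,220:470,::-1],None,fx=3,fy=3,interpolation=cv2.INTER_CUBIC))
```

```text
0.842 act 0.798 r 0.1099 Ft 7.1 Fr -0.9 w 0.0229
0.854 act 0.822 r 0.1099 Ft 6.2 Fr -1.8 w 0.0224
0.866 act 0.830 r 0.1098 Ft 6.3 Fr -2.4 w 0.0229
0.878 act 0.836 r 0.1098 Ft 8.3 Fr -1.9 w 0.0227
0.890 act 0.843 r 0.1098 Ft 7.6 Fr -1.1 w 0.0230
0.902 act 0.851 r 0.1098 Ft 10.0 Fr -1.7 w 0.0225
0.8502946762682996 -0.028899659173156962 0.0230841762017799 59.62431192398071 23.65
```

View pics/t3.png

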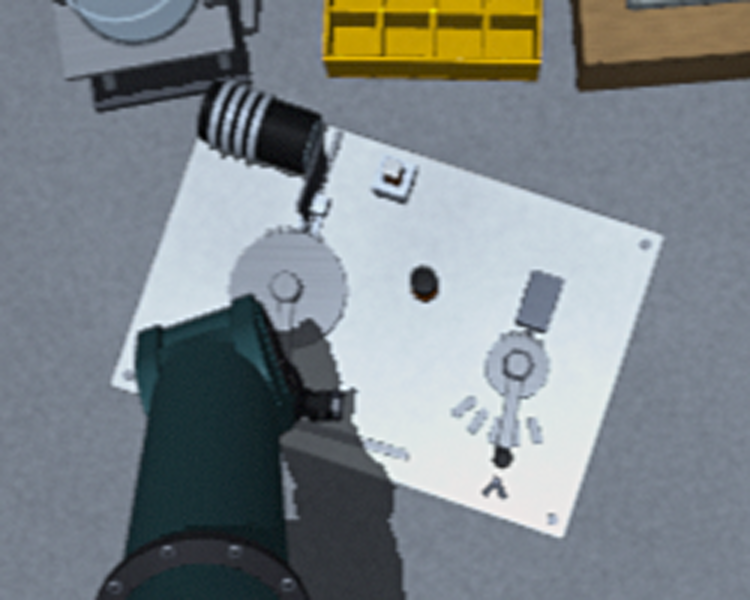

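View pics/s3.png

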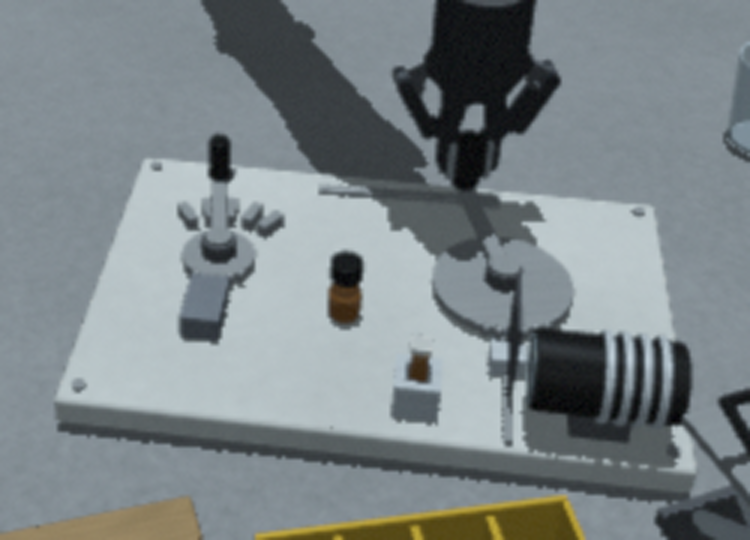

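The top picture shows the filter knob at (503,457) still lined up with the arrow at (495,486), and the vial, cuvette and spatula where they were. The scene picture shows the shutter lever gripped at (465,165) and swung four clicks. The knob is at y of about -29 mm in the roller arm's frame, which is seated, so I'm handing in.

```bash
python3 -c "
from station import arm
print(arm.job_done())"
```

```text
the job is handed in; nothing more can be done
None
```

I handed the job in at about 24 s: the filter lever is released in the marked notch, and the gripper is holding the shutter lever after four felt clicks, with its roller seated between the fourth and fifth teeth (knob at about -29 mm); nothing standing on the deck was moved.

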